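Find the stop bar's blind hole with the locating pin

ROBOT

A 6-joint arm with a two-finger parallel gripper is mounted at the origin on a cart in front of the work surface, level with it; the furniture and walls round the work are solid. World frame = base frame: x ahead of the robot, y to its left, z up, the work surface at z = 0. Lengths are in m, angles in rad, forces in N, time in s.
With the tool pointing down it reaches from about 0.375 to 0.9 m from the base axis. Payload 3.1 kg.
Tool frame: the origin (TCP) lies between the finger pads; the fingertips stand 17 mm ahead of it and the grasp point (between the pads) lies 2 mm behind it (robot.nose_length is the distance from the TCP to the fingertips, in m); z points along the fingers, y is the line along which they close (so a half turn about z gives the same grasp; the last joint's range is limited). The gripper opens to 87 mm and grips with 3 to 60 N. Pads are 19 mm wide; open, the fingers measure 117 mm over their backs; the gripper's body (75 mm by 190 mm) begins 51 mm behind the grasp point.
Start: joints at [0.935, 0.527, 1.433, -0, 1.181, -0.178], TCP at [0.276, 0.561, 0.24] pointing down, gripper open.
Joint ranges: [-3.08, 3.08], [-0.75, 2.2], [0.22, 2.44], [-1.43, 4.57], [0, 2.65], [-2.85, 2.85]. Speed limits (rad/s): [2.79, 2.79, 3.14, 3.14, 3.14, 3.14].

INTERFACE

Orientations are given as a unit quaternion [x, y, z, w].
In Python, from rig import robot, cams gives the robot as it stands.
- The arm moves only by the shell command python3 -m pendant 'ROWS' [FORCE]. ROWS is JSON, a list of rows, each an object with "jaw": the opening, from 0 (shut) to 1 (fully open); "linear": the shift along the tool's x, y, z in cm, a list of three; "twist": the turn about the tool's z in degrees. A call has 1 to 12 rows; each row shifts and turns the commanded pose from where the row before left it, along the tool's axes as they then stand; what a row does not reach is not made up. A row lasts 1/12 s, in which the tool goes at most 41.7 mm and 7.16 degrees, less where a joint would pass 70% of its speed; a pose out of reach is approached as far as the arm can. A call is refused whole if a number of a shift passes 4.17 or a number of a turn 7.16, either way. A call with a gripper value outside its range is refused whole. The fingers move at their own pace and stop on an object; FORCE is the grip in N (left out, the last holds). Time passes only in rows, so rows that do not move let the fingers close. It gives the time, the measured TCP pose, the force, the opening and the grip force at its end, in the units of the state.
- robot.get_obs(): the state, without advancing time (a new reading comes with each control period).
- cams.camera(name): name is "scene" or "side" or "wrist"; returns a dict with "color" (480x640x3 uint8, blue, green, red), "depth" (480x640 float32, m along the optical axis (not along the pixel's ray), 0 where there is no reading), "fov_y" (degrees; the focal length in pixels is half the picture's height over the tangent of half this angle, whatever the lens; pixels are square), "cx", "cy" (the principal point, pixels), "view" (4x4, takes a point from world to camera coordinates). Camera axes: x right, y down, z forward; pixel columns grow to the right and rows downward; lengths in m; the calibration is good to about 2 mm. A picture is of the moment at which its call begins.
- robot.hand_in(): hands the job in; it is judged then, once.
The state is a dict: "time": time; "q": joint angles; "joint_velocities": joint speeds; "joint_torque": joint torques, N m; "position": TCP position; "tool_rot": TCP orientation; "ft_force": force on the tool from outside, world axes, zero at the start; "moment": the same for the moment, N m; "grip_width": finger opening in m; "grip_force": force on a finger pad.
Only numpy, scipy, OpenCV 4.12 (cv2) and the standard library are available. Lean on these libraries where they do the work, as an engineer would, in place of code of your own. Each camera call takes 0.05 s, during which the arm holds its last target. There are 200 camera calls.

TASK

Take the red-handled locating pin out of its blue parking block and put its tip into the slot of the aluminium-covered fixture. The stop bar under the slot has one unmarked blind hole somewhere along it: slide the tip gently along the slot's floor until it drops in, then seat the pin upright and fully home, collar flush on the cover, and let go. Do not lean hard on the fixture, and leave the other things on the bench as they are.

Things in the scene. Friction and masses are not known exactly. Their poses are not given: they have to be found in the camera images.
- fixture: Fixed bench fixture: closed grey box 210 (x) x 80 (y) with an aluminium cover, its top 36 above the bench; origin at the centre of the underside, x along the slot. Straight slot through the 12 thick cover, 86 x 13, centred. The slot's floor is the flat dull-black top of a clamped stop bar, which does not move. More than 40 N on the fixture counts as damage; 3 to 8 N is plenty for sliding.
- slot_mid (a point): Middle of the slot, level with the cover's top; axes as the fixture's: x along the slot (it runs from -43 to +43), z up. The slot's floor is 12 below. The floor has one unmarked round blind hole, 12 diameter, 17 deep, on the slot's centre line, anywhere from x = -26 to +26, different every time; no reading of it is given.
- park_block: Blue parking block 50 x 50 x 36 mm, fixed to the bench, with a 12 mm hole in which the pin stands at the start; a fixed open bin of small parts, about 80 high, stands between it and the fixture, so carry the pin over it. Origin at the centre of its underside.
- pin: Locating pin, 64 long, 90 g: steel shank 10 diameter, 26 long, its lower 4 tapering to a 5 mm flat tip; steel collar 22 diameter, 4 thick (26 to 30 above the tip); red square grip 16 x 16, 34 high (30 to 64 above the tip). Origin at the tip, z up along the pin, x and y square to the grip's faces. Starts upright in the parking block, collar on its top, tip 10 above the bench.
- pin_tip (a point): Centre of the pin's lower tip; axes as the pin's. With the tip on the slot's floor the collar is 14 above the cover; fully home in the blind hole the collar lies on the cover and the tip is 26 below the cover's top.
- cutters: Bystander: red-handled side cutters lying flat; origin at its underside
- tape: Bystander: black tape roll lying flat; origin at its underside
- flux: Bystander: round pot, red lid and cream body, 35 high; origin at its underside
- carton: Bystander: small brown carton 48 x 70 x 36; origin at its underside
- coupling: Bystander: white shaft coupling 26 wide, 30 high, standing; origin at its underside
- cleaner: Bystander: black round pot, a soldering-tip cleaner, 55 wide and 36 high; origin at its underside
Not all that is in view belongs to the job. Leave any green look-alike of the pin alone.

How it is judged:
On the way, in this order (a step that is already met when the one before it is completed fails the run):
1. the pin has been lifted clear of the parking block (height (world z) of pin_tip above 0.04 m and horizontal distance between pin and park_block above 0.03 m), for 0.1 s.
2. the pin stands fully home in the blind hole (x of pin_tip in the frame of slot_mid between -0.045 and 0.045 m and y of pin_tip in the frame of slot_mid between -0.006 and 0.006 m and z of pin_tip in the frame of slot_mid below -0.0245 m and angle between pin's own z axis and vertical below 0.12 rad), for 0.2 s.
At the end, for the whole second after the job is handed in: The pin's tip is in the slot (within 6 mm of its centre line) and at least 24.5 mm below the cover's top, so that the collar lies on the cover to within 1.5 mm; the pin is within 0.12 rad of upright, at rest and released (all of step 2 and linear speed of pin below 0.01 m/s and contact force between the fingers and pin below 0.1 N); the robot touches nothing.
It fails at once if the pin is pressed against the fixture with more than 40 N (contact force between pin and fixture above 40 N).
It fails at once if the hand or arm pushes on the fixture with more than 40 N (contact force between the arm and fixture above 40 N).
It fails at once if the fingers push on the fixture with more than 40 N (contact force between the fingers and fixture above 40 N).
It fails at once if a bystander is moved by more than 30 mm (distance of any of cutters, tape, flux, carton, coupling, cleaner from where it was at the start of the episode above 0.03 m).
It also fails if it takes over 54 s, if anything falls off the work surface, if the arm or the gripper's body presses on something with over 40 N, if the wrist force passes 120 N, or if a joint passes its speed limit or range.

## Working session

There is one attempt and no reset: what is moved stays moved. The work goes in short steps, Python scripts to look and compute and a shell command to move; the robot and the scene stay as the last step left them, time stands still between calls to the robot, and variables do not carry over. Pictures are saved under pics/ and viewed, at most 10 in all, crops included, and the job is handed in when it is done.

```bash
mkdir -p pics; ls; cat > h.py <<'E'
import numpy as np, cv2
from rig import robot, cams
def shot(n,f):
    c=cams.camera(n); cv2.imwrite('pics/'+f+'.png',c['color']); np.savez('pics/'+f+'.npz',**c); return c
def pts(c):
    d=c['depth']; f=240/np.tan(np.radians(float(c['fov_y']))/2)
    v,u=np.mgrid[:480,:640]
    P=np.stack([(u-c['cx'])/f*d,(v-c['cy'])/f*d,d,np.ones_like(d)],-1)
    W=P@np.linalg.inv(c['view']).T
    W[d==0]=np.nan
    return W[...,:3]
E
python3 - <<'E'
from h import *
for n in('scene','side'): c=shot(n,n+'0')
print(robot.get_obs())
E
```

```text
pics
{'time': 0.1, 'q': array([ 9.35501785e-01,  5.28374434e-01,  1.43373787e+00,  2.86224838e-05,
        1.18140408e+00, -1.78519201e-01]), 'joint_velocities': array([ 1.48521899e-03, -1.02341108e-03, -1.91057401e-03,  7.16655651e-04,
        7.81688059e-05, -1.37482321e-03]), 'joint_torque': array([ 3.22654132e-04, -4.40979373e+01, -1.77154112e+01,  6.35299576e-02,
        5.33458369e-02, -3.31022829e-05]), 'position': array([0.27527143, 0.56043913, 0.23868025]), 'tool_rot': array([ 2.26412556e-01,  9.74031021e-01, -8.78093700e-04, -3.92833483e-04]), 'ft_force': array([ 0.17272084, -0.38244215,  0.19307897]), 'moment': array([ 0.04624694, -0.00271422, -0.0533123 ]), 'grip_force': 0.0, 'grip_width': 0.08693821053434164}
```

View pics/scene0.png

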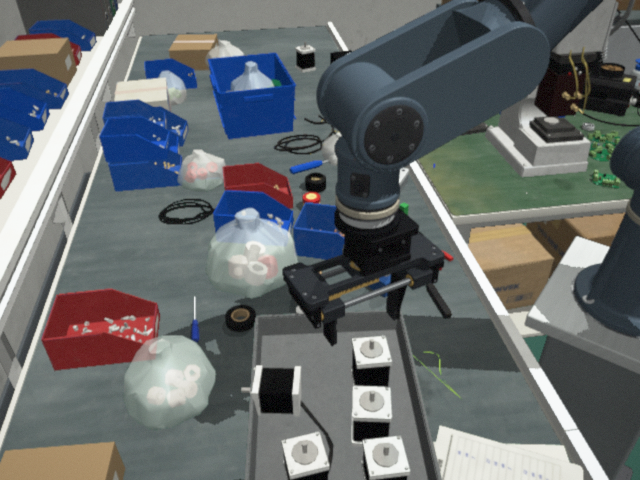

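View pics/side0.png

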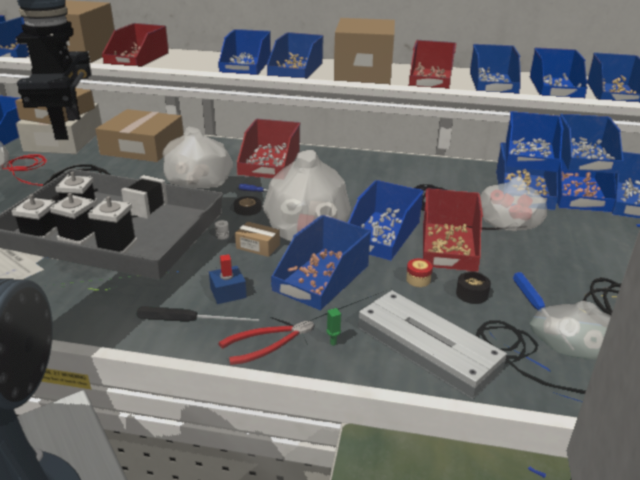

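The side view shows the pin at about (226,265) on its block at (228,285). The bin is at (320,262) and the fixture slot is centred near (430,332). The green look-alike is at (334,325). Next I'll measure these.

```bash
python3 - <<'E'
from h import *
c=dict(np.load('pics/side0.npz')); W=pts(c); I=c['color'].astype(int)
v,u=np.mgrid[:480,:640]
def box(a,b,x,y): return (u>=a)&(u<=b)&(v>=x)&(v<=y)
b,g,r=I[...,0],I[...,1],I[...,2]
red=box(215,240,250,280)&(r>120)&(g<80)
P=W[red];print('red',len(P),np.nanmedian(P,0),np.nanmin(P,0),np.nanmax(P,0))
t=P[P[:,2]>np.nanpercentile(P[:,2],97)-.004]; print('top',t.mean(0),len(t))
m=box(205,250,262,300)&(b>r+30)&(W[...,2]>.032)&(W[...,2]<.041)
print('blk',m.sum(),W[m].mean(0),cv2.minAreaRect((W[m][:,:2]*1000).astype(np.float32)))
m=box(350,515,285,390)&(W[...,2]>.030)&(W[...,2]<.042)
print('fix',m.sum(),W[m].mean(0),cv2.minAreaRect((W[m][:,:2]*1000).astype(np.float32)))
s=box(395,470,310,355)&(W[...,2]<.031)
print('slot',s.sum(),W[s].mean(0) , cv2.minAreaRect((W[s][:,:2]*1000).astype(np.float32)))
m=box(265,375,215,310)&(W[...,2]>.02)
print('bin',np.nanmin(W[m],0),np.nanmax(W[m],0))
for p in[(334,312),(420,262),(474,280),(302,328),(258,235),(222,228),(308,155),(318,65+170)]:print(p,W[p[1],p[0]])
E
```

```text
red 189 [0.41120378 0.24212987 0.06380891] [0.40373091 0.23708171 0.00056611] [0.46558782 0.35826387 0.07517803]
top [0.41344825 0.24653923 0.07277293] 64
blk 405 [0.41078329 0.24254609 0.03490299] ((413.7121887207031, 247.32550048828125), (56.05403518676758, 50.082096099853516), 77.94884490966797)
fix 5289 [ 0.60267415 -0.05087762  0.0350081 ] ((665.4117431640625, -29.536605834960938), (215.81556701660156, 212.46002197265625), 11.162262916564941)
slot 1085 [ 0.63054713 -0.02694491  0.0122849 ] ((639.3260498046875, -25.39550018310547), (171.56520080566406, 81.64219665527344), 22.469926834106445)
bin [0.47793413 0.04067141 0.02000133] [0.74917576 0.40202188 0.07875028]
(334, 312) [0.48723987 0.04232637 0.06372637]
(420, 262) [0.71497245 0.10360664 0.03514834]
(474, 280) [0.76979404 0.02589365 0.02195647]
(302, 328) [0.4639456  0.09285994 0.00892744]
(258, 235) [0.52233151 0.33534275 0.03514342]
(222, 228) [0.48449533 0.40955212 0.02546062]
(308, 155) [0.65697563 0.37288242 0.15074776]
(318, 235) [0.60805149 0.26339535 0.04376483]
```

```bash
cat >> h.py <<'E'
from scipy.spatial.transform import Rotation as R
def togo(x,y,z,yaw=None):
    o=robot.get_obs(); r=R.from_quat(o['tool_rot']); d=np.array([x,y,z])-o['position']
    m=r.as_matrix(); cl=np.degrees(np.arctan2(m[1,1],m[0,1]))
    print('t',o['time'],'pos',o['position'].round(4),'closing yaw',cl.round(2),'tilt',np.degrees(np.arccos(-m[2,2])).round(2))
    print('tool shift cm (no turn):',(r.inv().apply(d)*100).round(2))
    if yaw is not None:
        tw=-((yaw-cl+90)%180-90); r2=r*R.from_euler('z',tw,degrees=True)
        print('twist',round(tw,2),'shift after turn cm',(r2.inv().apply(d)*100).round(2))
E
python3 - <<'E'
from h import *
c=dict(np.load('pics/side0.npz')); W=pts(c)
m=((W[...,2]>.030)&(W[...,2]<.042)).astype(np.uint8)
n,l,st,ce=cv2.connectedComponentsWithStats(m,connectivity=4)
k=l[350,470]; print(st[k])
P=W[l==k]; print('fix',cv2.minAreaRect((P[:,:2]*1000).astype(np.float32)))
P=W[:,:,:][(l!=k)]
v,u=np.mgrid[:480,:640]
s=(u>395)&(u<470)&(v>308)&(v<358)&(W[...,2]<.029)&(W[...,2]>.015)&(c['color'].max(-1)<90)
n,l2,st,ce=cv2.connectedComponentsWithStats(s.astype(np.uint8)); j=1+st[1:,4].argmax()
print(st[j],W[l2==j].mean(0),cv2.minAreaRect((W[l2==j][:,:2]*1000).astype(np.float32)))
togo(.413,.247,.24,78)
E
```

```text
[ 359  290  148   94 5186]
fix ((601.067626953125, -42.267112731933594), (83.78483581542969, 212.49424743652344), 10.882923126220703)
[396 342   9   8  22] [ 0.55795391 -0.02883662  0.01757362] ((557.5037231445312, -28.66307258605957), (3.4277384281158447, 15.24877643585205), 9.394996643066406)
t 0.1 pos [0.2753 0.5604 0.2387] closing yaw 63.83 tilt 0.11
tool shift cm (no turn): [-26.19 -22.06  -0.1 ]
twist -14.17 shift after turn cm [-19.99 -27.8   -0.1 ]
```

```bash
python3 -m pendant '[{"jaw":0.6,"linear":[0,0,0],"twist":-7.1},{"jaw":0.6,"linear":[0,0,0],"twist":-7.1},{"jaw":0.6,"linear":[-2.0,-2.8,0],"twist":0},{"jaw":0.6,"linear":[-2.2,-3.1,0],"twist":0},{"jaw":0.6,"linear":[-2.2,-3.1,0],"twist":0},{"jaw":0.6,"linear":[-2.2,-3.1,0],"twist":0},{"jaw":0.6,"linear":[-2.2,-3.1,0],"twist":0},{"jaw":0.6,"linear":[-2.2,-3.1,0],"twist":0},{"jaw":0.6,"linear":[-2.2,-3.1,0],"twist":0},{"jaw":0.6,"linear":[-2.2,-3.1,0],"twist":0},{"jaw":0.6,"linear":[-2.6,-3.3,0],"twist":0},{"jaw":0.6,"linear":[0,0,0],"twist":0}]' 20
python3 - <<'E'
from h import *
shot('wrist','w1'); togo(.413,.247,.24,78)
E
```

```text
time: 1.1
position: [0.4168, 0.2422, 0.2395]
tool_rot: [0.108, 0.994, -0.001, 0.001]
ft_force: [-0.3, 0.1, -0.4]
grip_width: 0.0524
grip_force: 0.0
t 1.15 pos [0.4152 0.2447 0.2394] closing yaw 77.64 tilt 0.03
tool shift cm (no turn): [ 0.27  0.17 -0.06]
twist -0.36 shift after turn cm [ 0.26  0.18 -0.06]
```

View pics/w1.png

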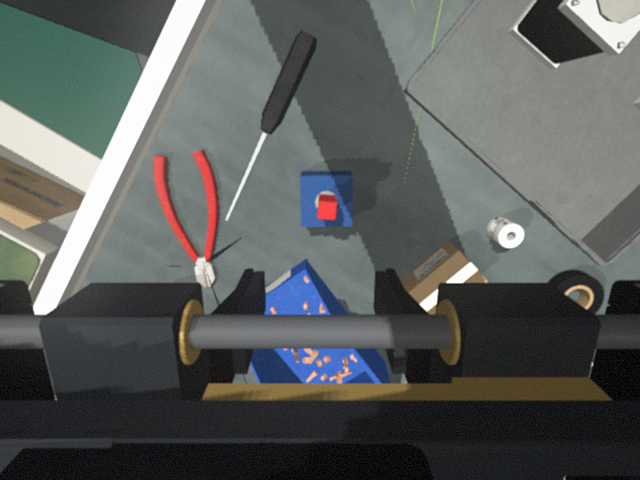

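The wrist view shows the block at (327,200). The pin's red top is at (327,207), turned a few degrees from the image axes. I'll measure the pin's position and yaw from this view.

```bash
python3 - <<'E'
from h import *
c=dict(np.load('pics/w1.npz')); W=pts(c); I=c['color'].astype(int)
v,u=np.mgrid[:480,:640]
b,g,r=I[...,0],I[...,1],I[...,2]
B=(u>295)&(u<360)&(v>165)&(v<235)
m=B&(r>110)&(g<80)&(b<80)
P=W[m];t=P[P[:,2]>.069];print(len(P),len(t),t.mean(0),cv2.minAreaRect((t[:,:2]*1000).astype(np.float32)))
m=B&(b>r+25)&(W[...,2]>.031)&(W[...,2]<.041);print('blk',m.sum(),cv2.minAreaRect((W[m][:,:2]*1000).astype(np.float32)))
rc=cv2.minAreaRect((t[:,:2]*1000).astype(np.float32))
togo(rc[0][0]/1000,rc[0][1]/1000,.061,rc[2])
togo(rc[0][0]/1000,rc[0][1]/1000,.061,rc[2]+90)
E
```

```text
396 288 [0.41464425 0.25031227 0.07358593] ((415.1966247558594, 250.02244567871094), (14.936971664428711, 14.870360374450684), 72.41677856445312)
blk 2084 ((415.7655334472656, 249.2987060546875), (49.888179779052734, 50.44495391845703), 77.8652114868164)
t 1.15 pos [0.4152 0.2447 0.2394] closing yaw 77.64 tilt 0.03
tool shift cm (no turn): [ 0.12  0.53 17.84]
twist 5.22 shift after turn cm [ 0.17  0.51 17.84]
t 1.15 pos [0.4152 0.2447 0.2394] closing yaw 77.64 tilt 0.03
tool shift cm (no turn): [ 0.12  0.53 17.84]
twist -84.78 shift after turn cm [-0.51  0.17 17.84]
```

```bash
python3 -m pendant '[{"jaw":0.6,"linear":[0,0,0],"twist":5.2},{"jaw":0.6,"linear":[0.2,0.5,3.0],"twist":0},{"jaw":0.6,"linear":[0,0,3.8],"twist":0},{"jaw":0.6,"linear":[0,0,3.8],"twist":0},{"jaw":0.6,"linear":[0,0,3.0],"twist":0},{"jaw":0.6,"linear":[0,0,2.2],"twist":0},{"jaw":0.6,"linear":[0,0,2.0],"twist":0},{"jaw":0.6,"linear":[0,0,0],"twist":0},{"jaw":0.6,"linear":[0,0,0],"twist":0}]' 20
python3 - <<'E'
from h import *
togo(.4152,.2498,.061,72.4); print(robot.get_obs()['ft_force'])
E
```

```text
time: 1.9
position: [0.4117, 0.2538, 0.0607]
tool_rot: [0.149, 0.989, -0.001, -0.001]
ft_force: [-0.2, -0.4, -0.1]
grip_width: 0.0521
grip_force: 0.0
t 1.9 pos [0.4117 0.2538 0.0607] closing yaw 72.9 tilt 0.18
tool shift cm (no turn): [-0.45 -0.28 -0.03]
twist 0.5 shift after turn cm [-0.45 -0.28 -0.03]
[-0.16169971 -0.41009702 -0.08199677]
```

```bash
python3 -m pendant '[{"jaw":0.6,"linear":[-0.4,-0.3,0],"twist":0},{"jaw":0.6,"linear":[0,0,0],"twist":0},{"jaw":0.6,"linear":[0,0,0],"twist":0}]' 20
python3 - <<'E'
from h import *
c=shot('wrist','w2'); W=pts(c); I=c['color'].astype(int)
b,g,r=I[...,0],I[...,1],I[...,2]
m=(r>110)&(g<80)&(b<80)&(np.hypot(W[...,0]-.414,W[...,1]-.248)<.03)&(W[...,2]>.068)
P=W[m];print(len(P),P.mean(0) if len(P) else 0)
if len(P): print(cv2.minAreaRect((P[:,:2]*1000).astype(np.float32)))
togo(.4152,.2498,.061,72.4)
E
```

```text
time: 2.15
position: [0.4171, 0.2494, 0.0629]
tool_rot: [0.149, 0.989, 0.001, 0.001]
ft_force: [-0.0, -0.4, 0.3]
grip_width: 0.052
grip_force: 0.0
298 [0.40984375 0.25167822 0.07153243]
((411.4931945800781, 250.68521118164062), (15.514928817749023, 8.381451606750488), 72.7228775024414)
t 2.2 pos [0.4168 0.2493 0.0628] closing yaw 72.81 tilt 0.16
tool shift cm (no turn): [ 0.17 -0.01  0.18]
twist 0.41 shift after turn cm [ 0.17 -0.01  0.18]
```

View pics/w2.png

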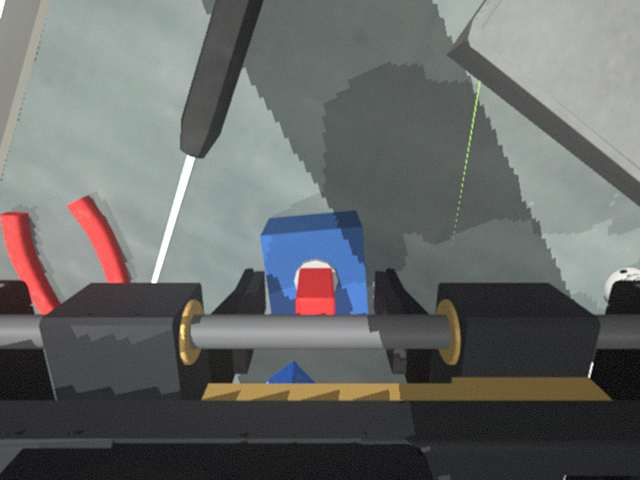

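The red grip at (316,290) sits centred between the fingers, which are at about 250 and 390. I'm closing on it.

```bash
python3 -m pendant '[{"jaw":0.6,"linear":[0.15,0,0.1],"twist":0.3},{"jaw":0,"linear":[0,0,0],"twist":0},{"jaw":0,"linear":[0,0,0],"twist":0},{"jaw":0,"linear":[0,0,0],"twist":0},{"jaw":0,"linear":[0,0,0],"twist":0},{"jaw":0,"linear":[0,0,0],"twist":0},{"jaw":0,"linear":[0,0,0],"twist":0}]' 30
python3 - <<'E'
from h import *
togo(.4152,.2498,.061,72.4)
E
```

```text
time: 2.78
position: [0.4145, 0.2495, 0.0605]
tool_rot: [0.152, 0.988, -0.0, -0.0]
ft_force: [-0.2, -0.2, 0.3]
grip_width: 0.0201
grip_force: 0.0
t 2.7833 pos [0.4145 0.2495 0.0605] closing yaw 72.52 tilt 0.0
tool shift cm (no turn): [-0.06  0.05 -0.05]
twist 0.12 shift after turn cm [-0.06  0.05 -0.05]
```

```bash
python3 -m pendant '[{"jaw":0,"linear":[0,0,0],"twist":0},{"jaw":0,"linear":[0,0,0],"twist":0},{"jaw":0,"linear":[0,0,0],"twist":0},{"jaw":0,"linear":[0,0,0],"twist":0}]' 30 && python3 -m pendant '[{"jaw":0,"linear":[0,0,-1],"twist":0},{"jaw":0,"linear":[0,0,-1.5],"twist":0},{"jaw":0,"linear":[0,0,-3],"twist":0},{"jaw":0,"linear":[0,0,-3],"twist":0},{"jaw":0,"linear":[0,0,-3],"twist":0},{"jaw":0,"linear":[0,0,-1],"twist":0},{"jaw":0,"linear":[0,0,-0.5],"twist":0},{"jaw":0,"linear":[0,0,0],"twist":0},{"jaw":0,"linear":[0,0,0],"twist":0},{"jaw":0,"linear":[0,0,0],"twist":0}]'
python3 - <<'E'
from h import *
c=shot('side','s2'); W=pts(c); 
togo(.601,-.042,.19)
E
```

```text
time: 3.12
position: [0.4144, 0.2495, 0.0605]
tool_rot: [0.152, 0.988, -0.0, -0.0]
ft_force: [0.6, -0.6, -0.5]
grip_width: 0.0163
grip_force: 30.0
time: 3.95
position: [0.4136, 0.2492, 0.1895]
tool_rot: [0.152, 0.988, -0.001, -0.001]
ft_force: [-0.3, -0.2, -1.7]
grip_width: 0.0156
grip_force: 30.0
t 4.0 pos [0.4136 0.2492 0.1894] closing yaw 72.52 tilt 0.17
tool shift cm (no turn): [-26.62 -22.15  -0.09]
```

```bash
python3 -m pendant '[{"jaw":0,"linear":[0,0,-0.5],"twist":-7.1},{"jaw":0,"linear":[0,0,-0.5],"twist":-7.1},{"jaw":0,"linear":[0,0,-0.5],"twist":-7.1},{"jaw":0,"linear":[0,0,-0.5],"twist":-7.1}]' && python3 -m pendant '[{"jaw":0,"linear":[-1,-1.6,0],"twist":0},{"jaw":0,"linear":[-2,-3.2,0],"twist":0},{"jaw":0,"linear":[-2.1,-3.4,0],"twist":0},{"jaw":0,"linear":[-2.1,-3.4,0],"twist":0},{"jaw":0,"linear":[-2.1,-3.4,0],"twist":0},{"jaw":0,"linear":[-2.1,-3.4,0],"twist":0},{"jaw":0,"linear":[-2.1,-3.4,0],"twist":0},{"jaw":0,"linear":[-2.1,-3.4,0],"twist":0},{"jaw":0,"linear":[-2.1,-3.4,0],"twist":0},{"jaw":0,"linear":[-1.6,-2.5,0],"twist":0},{"jaw":0,"linear":[-0.6,-1,0],"twist":0},{"jaw":0,"linear":[0,0,0],"twist":0}]' && python3 -m pendant '[{"jaw":0,"linear":[0,0,0],"twist":0},{"jaw":0,"linear":[0,0,0],"twist":0},{"jaw":0,"linear":[0,0,0],"twist":0},{"jaw":0,"linear":[0,0,0],"twist":0}]'
python3 - <<'E'
from h import *
c=shot('wrist','w3'); togo(.601,-.042,.1,100.9)
W=pts(c)
m=((W[...,2]>.030)&(W[...,2]<.042)).astype(np.uint8)
n,l,st,ce=cv2.connectedComponentsWithStats(m,connectivity=4)
k=1+st[1:,4].argmax(); P=W[l==k]; print(st[k],cv2.minAreaRect((P[:,:2]*1000).astype(np.float32)))
E
```

```text
time: 4.33
position: [0.4138, 0.2493, 0.2094]
tool_rot: [-0.098, 0.995, -0.0, -0.002]
ft_force: [0.0, -0.3, -0.3]
grip_width: 0.0157
grip_force: 30.0
time: 5.33
position: [0.672, -0.0306, 0.2085]
tool_rot: [-0.094, 0.996, -0.0, -0.001]
ft_force: [-1.0, 0.6, -0.7]
grip_width: 0.016
grip_force: 30.0
time: 5.67
position: [0.6697, -0.0261, 0.2106]
tool_rot: [-0.096, 0.995, 0.0, -0.001]
ft_force: [0.6, 0.1, -1.2]
grip_width: 0.0158
grip_force: 30.0
t 5.7167 pos [ 0.6699 -0.0264  0.2108] closing yaw 101.03 tilt 0.03
tool shift cm (no turn): [ 7.06 -0.21 11.08]
twist 0.13 shift after turn cm [ 7.06 -0.23 11.08]
[  186    81   259   100 23084] ((603.0641479492188, -41.796417236328125), (79.94541931152344, 210.8550262451172), 10.790162086486816)
```

View pics/w3.png

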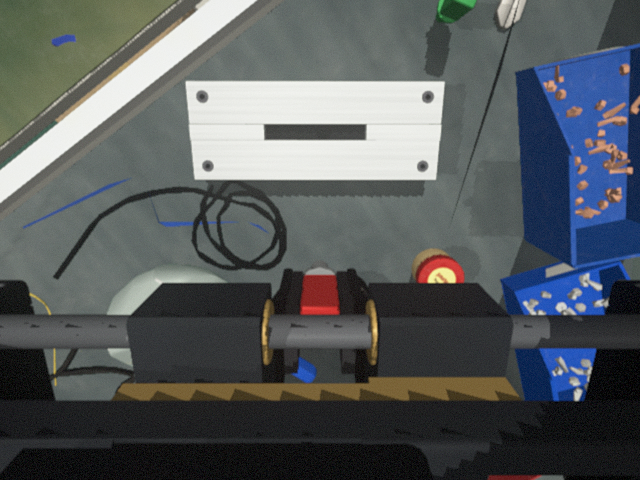

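The wrist view shows the fixture cover spanning (187-445, 82-180), with the slot at (264-366, 131). The pin is held upright at (320,290). I'll move to just above one end of the slot.

```bash
python3 -m pendant '[{"jaw":0,"linear":[1.5,0.8,1],"twist":0.2},{"jaw":0,"linear":[2,1,2],"twist":0},{"jaw":0,"linear":[2,0.8,2.5],"twist":0},{"jaw":0,"linear":[1.4,0.5,2.5],"twist":0},{"jaw":0,"linear":[0,0,2],"twist":0},{"jaw":0,"linear":[0,0,1.5],"twist":0},{"jaw":0,"linear":[0,0,0],"twist":0},{"jaw":0,"linear":[0,0,0],"twist":0},{"jaw":0,"linear":[0,0,0],"twist":0},{"jaw":0,"linear":[0,0,0],"twist":0},{"jaw":0,"linear":[0,0,0],"twist":0}]'
python3 - <<'E'
from h import *
c=shot('side','s3'); cv2.imwrite('pics/s3c.png',cv2.resize(c['color'][250:400,340:540],(800,600),interpolation=cv2.INTER_CUBIC))
togo(.5962,-.0095,.095,100.8)
E
```

```text
time: 6.63
position: [0.5982, -0.0105, 0.0969]
tool_rot: [-0.094, 0.996, -0.0, 0.001]
ft_force: [0.3, -0.8, -0.3]
grip_width: 0.0158
grip_force: 30.0
t 6.6833 pos [ 0.598  -0.0105  0.0968] closing yaw 100.73 tilt 0.14
tool shift cm (no turn): [0.16 0.13 0.18]
twist -0.07 shift after turn cm [0.16 0.13 0.18]
```

View pics/s3c.png

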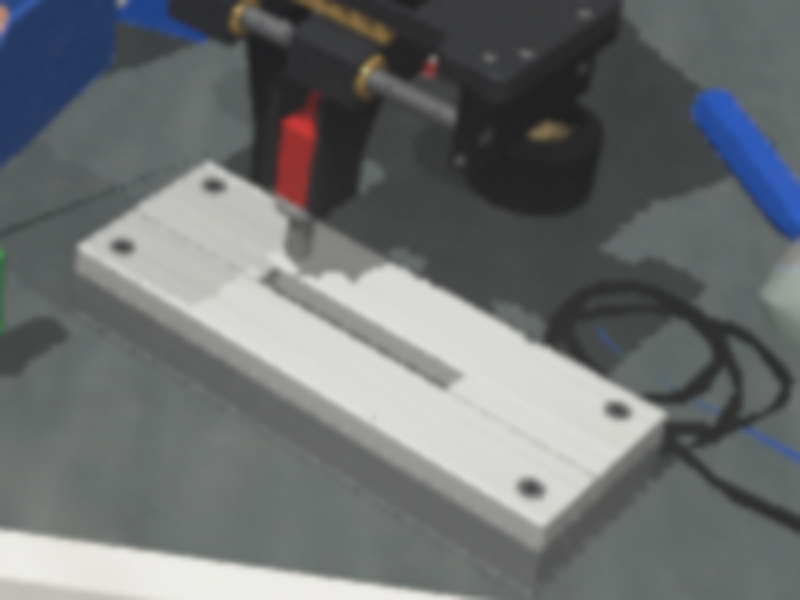

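The crop shows the shank tip just above the near-left end of the slot, at about (300,255). I'll correct by a millimetre or so and descend.

```bash
python3 -m pendant '[{"jaw":0,"linear":[0.15,0,0],"twist":0},{"jaw":0,"linear":[0,0,0.4],"twist":0},{"jaw":0,"linear":[0,0,0.4],"twist":0},{"jaw":0,"linear":[0,0,0.4],"twist":0},{"jaw":0,"linear":[0,0,0.2],"twist":0},{"jaw":0,"linear":[0,0,0],"twist":0},{"jaw":0,"linear":[0,0,0],"twist":0}]'
python3 - <<'E'
from h import *
togo(.5962,-.0095,.0745,100.8); print(robot.get_obs()['ft_force'])
E
```

```text
time: 7.27
position: [0.5955, -0.0106, 0.0811]
tool_rot: [-0.093, 0.996, 0.0, -0.0]
ft_force: [0.2, 0.6, -0.8]
grip_width: 0.0156
grip_force: 30.0
t 7.2667 pos [ 0.5955 -0.0106  0.0811] closing yaw 100.73 tilt 0.04
tool shift cm (no turn): [-0.09  0.1   0.66]
twist -0.07 shift after turn cm [-0.09  0.1   0.66]
[ 0.1859459   0.56656879 -0.78719112]
```

```bash
python3 -m pendant '[{"jaw":0,"linear":[-0.05,0,0.2],"twist":0},{"jaw":0,"linear":[0,0,0.2],"twist":0},{"jaw":0,"linear":[0,0,0.1],"twist":0},{"jaw":0,"linear":[0,0,0],"twist":0},{"jaw":0,"linear":[0,0,0],"twist":0}]'; python3 -m pendant '[{"jaw":0,"linear":[0,0,0.1],"twist":0},{"jaw":0,"linear":[0,0,0],"twist":0},{"jaw":0,"linear":[0,0,0],"twist":0}]'; python3 -m pendant '[{"jaw":0,"linear":[0,0,0.1],"twist":0},{"jaw":0,"linear":[0,0,0],"twist":0},{"jaw":0,"linear":[0,0,0],"twist":0}]'
```

```text
time: 7.68
position: [0.5961, -0.0105, 0.0765]
tool_rot: [-0.093, 0.996, 0.0, -0.0]
ft_force: [0.0, 0.1, -1.4]
grip_width: 0.0161
grip_force: 30.0
time: 7.93
position: [0.5962, -0.0105, 0.0756]
tool_rot: [-0.093, 0.996, -0.0, 0.0]
ft_force: [0.7, -0.9, -0.7]
grip_width: 0.0158
grip_force: 30.0
time: 8.18
position: [0.5962, -0.0106, 0.0745]
tool_rot: [-0.093, 0.996, -0.0, -0.0]
ft_force: [0.2, -0.4, -0.8]
grip_width: 0.0157
grip_force: 30.0
```

```bash
for i in 1; do python3 -m pendant '[{"jaw":0,"linear":[0,0,0.07],"twist":0},{"jaw":0,"linear":[0,0,0],"twist":0},{"jaw":0,"linear":[0,0,0],"twist":0}]'; python3 -m pendant '[{"jaw":0,"linear":[0,0,0.05],"twist":0},{"jaw":0,"linear":[0,0,0],"twist":0},{"jaw":0,"linear":[0,0,0],"twist":0}]'; done | egrep 'posi|ft'
```

```text
position: [0.5963, -0.0105, 0.0744]
ft_force: [-0.8, 1.6, 4.8]
position: [0.5963, -0.0105, 0.0742]
ft_force: [-2.4, 0.4, 6.4]
```

Contact at about 6 N. I'm sliding along the slot toward -y.

```bash
(python3 -m pendant '[{"jaw":0,"linear":[0,-0.15,0],"twist":0},{"jaw":0,"linear":[0,-0.15,0],"twist":0},{"jaw":0,"linear":[0,0,0],"twist":0}]'
python3 -m pendant '[{"jaw":0,"linear":[0,-0.15,0],"twist":0},{"jaw":0,"linear":[0,-0.15,0],"twist":0},{"jaw":0,"linear":[0,0,0],"twist":0}]'
python3 -m pendant '[{"jaw":0,"linear":[0,-0.15,0],"twist":0},{"jaw":0,"linear":[0,-0.15,0],"twist":0},{"jaw":0,"linear":[0,0,0],"twist":0}]') | egrep 'posi|ft'
```

```text
position: [0.5969, -0.0127, 0.0742]
ft_force: [-1.5, 2.4, 6.9]
position: [0.5976, -0.0156, 0.0742]
ft_force: [-1.4, 2.8, 8.0]
position: [0.5982, -0.0186, 0.0742]
ft_force: [-0.9, 2.2, 7.0]
```

```bash
(python3 -m pendant '[{"jaw":0,"linear":[0,-0.15,0],"twist":0},{"jaw":0,"linear":[0,-0.15,0],"twist":0},{"jaw":0,"linear":[0,0,0],"twist":0}]'
python3 -m pendant '[{"jaw":0,"linear":[0,-0.15,0],"twist":0},{"jaw":0,"linear":[0,-0.15,0],"twist":0},{"jaw":0,"linear":[0,0,0],"twist":0}]'
python3 -m pendant '[{"jaw":0,"linear":[0,-0.15,0],"twist":0},{"jaw":0,"linear":[0,-0.15,0],"twist":0},{"jaw":0,"linear":[0,0,0],"twist":0}]') | egrep 'posi|ft'
```

```text
position: [0.5988, -0.0216, 0.0742]
ft_force: [-0.4, 1.5, 6.0]
position: [0.5994, -0.0245, 0.0742]
ft_force: [-1.4, 2.8, 6.2]
position: [0.6, -0.0275, 0.0743]
ft_force: [-0.8, 2.7, 7.1]
```

```bash
(python3 -m pendant '[{"jaw":0,"linear":[0,-0.15,0],"twist":0},{"jaw":0,"linear":[0,-0.15,0],"twist":0},{"jaw":0,"linear":[0,0,0],"twist":0}]'
python3 -m pendant '[{"jaw":0,"linear":[0,-0.15,0],"twist":0},{"jaw":0,"linear":[0,-0.15,0],"twist":0},{"jaw":0,"linear":[0,0,0],"twist":0}]'
python3 -m pendant '[{"jaw":0,"linear":[0,-0.15,0],"twist":0},{"jaw":0,"linear":[0,-0.15,0],"twist":0},{"jaw":0,"linear":[0,0,0],"twist":0}]') | egrep 'posi|ft'
```

```text
position: [0.6006, -0.0306, 0.0741]
ft_force: [-0.9, 2.2, 5.7]
position: [0.6007, -0.0345, 0.0731]
ft_force: [0.7, 0.3, -1.0]
position: [0.6012, -0.0375, 0.073]
ft_force: [-1.0, 0.1, -1.1]
```

It dropped in: z is down 1.2 mm and the vertical force has gone. I'm pressing down gently and watching the side force to centre it.

```bash
(python3 -m pendant '[{"jaw":0,"linear":[0,0,0.1],"twist":0},{"jaw":0,"linear":[0,0,0],"twist":0},{"jaw":0,"linear":[0,0,0],"twist":0}]'
python3 -m pendant '[{"jaw":0,"linear":[0,0,0.1],"twist":0},{"jaw":0,"linear":[0,0,0],"twist":0},{"jaw":0,"linear":[0,0,0],"twist":0}]') | egrep 'posi|ft'
```

```text
position: [0.6011, -0.0371, 0.0721]
ft_force: [0.2, -0.2, -1.7]
position: [0.6012, -0.037, 0.0713]
ft_force: [0.2, 0.2, -1.6]
```

```bash
(python3 -m pendant '[{"jaw":0,"linear":[0,0,0.1],"twist":0},{"jaw":0,"linear":[0,0,0],"twist":0},{"jaw":0,"linear":[0,0,0],"twist":0}]'
python3 -m pendant '[{"jaw":0,"linear":[0,0,0.1],"twist":0},{"jaw":0,"linear":[0,0,0],"twist":0},{"jaw":0,"linear":[0,0,0],"twist":0}]') | egrep 'posi|ft'
```

```text
position: [0.6011, -0.037, 0.0703]
ft_force: [-0.2, 0.8, -0.8]
position: [0.601, -0.037, 0.0692]
ft_force: [-0.3, 0.1, -0.9]
```

```bash
(python3 -m pendant '[{"jaw":0,"linear":[0,0,0.1],"twist":0},{"jaw":0,"linear":[0,0,0.1],"twist":0},{"jaw":0,"linear":[0,0,0.1],"twist":0},{"jaw":0,"linear":[0,0,0],"twist":0}]'
python3 -m pendant '[{"jaw":0,"linear":[0,0,0.1],"twist":0},{"jaw":0,"linear":[0,0,0.1],"twist":0},{"jaw":0,"linear":[0,0,0.1],"twist":0},{"jaw":0,"linear":[0,0,0],"twist":0}]') | egrep 'posi|ft'
```

```text
position: [0.601, -0.0369, 0.0661]
ft_force: [-1.3, -0.4, -2.4]
position: [0.601, -0.037, 0.0631]
ft_force: [-0.8, 1.3, -1.3]
```

```bash
(python3 -m pendant '[{"jaw":0,"linear":[0,0,0.1],"twist":0},{"jaw":0,"linear":[0,0,0.1],"twist":0},{"jaw":0,"linear":[0,0,0],"twist":0},{"jaw":0,"linear":[0,0,0],"twist":0}]'
python3 -m pendant '[{"jaw":0,"linear":[0,0,0.1],"twist":0},{"jaw":0,"linear":[0,0,0],"twist":0},{"jaw":0,"linear":[0,0,0],"twist":0}]') | egrep 'posi|ft'
```

```text
position: [0.601, -0.037, 0.0611]
ft_force: [-1.8, 1.4, -2.1]
position: [0.6011, -0.0369, 0.0605]
ft_force: [-2.0, 1.8, 0.9]
```

```bash
python3 -m pendant '[{"jaw":0,"linear":[0,0,0.05],"twist":0},{"jaw":0,"linear":[0,0,0],"twist":0},{"jaw":0,"linear":[0,0,0],"twist":0},{"jaw":0,"linear":[0,0,0],"twist":0}]'; python3 -m pendant '[{"jaw":0.5,"linear":[0,0,-0.05],"twist":0},{"jaw":0.5,"linear":[0,0,0],"twist":0},{"jaw":0.5,"linear":[0,0,0],"twist":0},{"jaw":0.5,"linear":[0,0,0],"twist":0},{"jaw":0.5,"linear":[0,0,0],"twist":0},{"jaw":0.5,"linear":[0,0,0],"twist":0},{"jaw":0.5,"linear":[0,0,0],"twist":0},{"jaw":0.5,"linear":[0,0,0],"twist":0}]'
```

```text
time: 13.52
position: [0.6011, -0.0369, 0.0605]
tool_rot: [-0.094, 0.996, 0.0, -0.0]
ft_force: [-3.1, 2.0, 5.0]
grip_width: 0.0159
grip_force: 30.0
time: 14.18
position: [0.6013, -0.0371, 0.0603]
tool_rot: [-0.093, 0.996, -0.0, 0.0]
ft_force: [0.1, 0.1, -0.1]
grip_width: 0.0429
grip_force: 0.0
```

```bash
python3 -m pendant '[{"jaw":0.5,"linear":[0,0,-1],"twist":0},{"jaw":0.5,"linear":[0,0,-2],"twist":0},{"jaw":0.5,"linear":[0,0,-3],"twist":0},{"jaw":0.5,"linear":[0,0,-3],"twist":0},{"jaw":0.5,"linear":[0,0,-3],"twist":0},{"jaw":0.5,"linear":[0,0,-2],"twist":0},{"jaw":0.5,"linear":[0,0,0],"twist":0},{"jaw":0.5,"linear":[0,0,0],"twist":0},{"jaw":0.5,"linear":[0,0,0],"twist":0},{"jaw":0.5,"linear":[0,0,0],"twist":0}]'
python3 - <<'E'
from h import *
c=shot('side','s5'); cv2.imwrite('pics/s5c.png',cv2.resize(c['color'][250:400,340:540],(800,600),interpolation=cv2.INTER_CUBIC))
W=pts(c); I=c['color'].astype(int); m=(I[...,2]>110)&(I[...,1]<80)&(np.hypot(W[...,0]-.601,W[...,1]+.037)<.03)
print(W[m][:,2].max())
E
```

```text
time: 15.02
position: [0.6001, -0.0368, 0.1991]
tool_rot: [-0.093, 0.996, 0.0, -0.001]
ft_force: [0.1, 0.0, 0.1]
grip_width: 0.0434
grip_force: 0.0
0.1987603872779553
```

View pics/s5c.png

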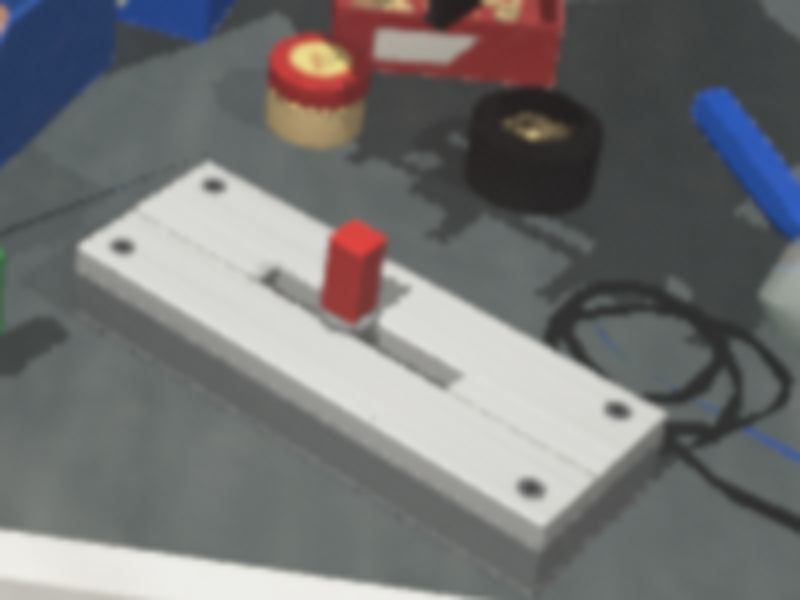

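The pin stands upright at (352,270) with its collar flush on the cover. The gripper is clear and the nearby bystanders look undisturbed, so I'm handing in.

```bash
python3 -c "
from rig import robot
print(robot.hand_in())"
```

```text
the job is handed in; nothing more can be done
None
```

The pin is seated upright in the blind hole with its collar flush on the cover, released and clear of the arm, and the job was handed in at about 15 s; the hand-in returned no verdict.

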